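# Hang the scoop caddy on its keyhole stud

## Robot

A 6-joint arm with a two-finger parallel gripper is mounted at the origin on the work surface. World frame = base frame: x ahead of the robot, y to its left, z up, the work surface at z = 0. Lengths are in m, angles in degrees, forces in N, time in s.
With the tool pointing down it reaches from about 0.375 to 0.9 m from the base axis. Payload 3.1 kg.
Tool frame: the origin (TCP) lies at the very end of the fingers, on their centre line; the grasp point (between the pads) lies bot.grip_point_offset behind it (bot.grip_point_offset is the distance from the TCP to the grasp point, in m); z points along the fingers, y is the line along which they close (so a half turn about z gives the same grasp; the last joint's range is limited). The gripper opens to 87 mm and grips with 3 to 60 N. Pads are 19 mm wide; open, the fingers measure 117 mm over their backs; the gripper's body (75 mm by 190 mm) begins 51 mm behind the grasp point.
Start: joints at [57.668, 30.224, 82.088, -0, 67.689, -10.227], TCP at [0.235, 0.579, 0.223] pointing down, gripper open.
Joint ranges: [-176.69, 176.69], [-43.24, 126.21], [12.49, 139.97], [-82, 262], [0, 151.66], [-163.58, 163.58]. Speed limits (degrees/s): [159.86, 159.86, 180, 180, 180, 180].

## Interface

Orientations are given as a 3x3 rotation matrix whose columns are the frame's x, y, z axes.
In Python, from rig import bot, viewer, ticket gives the robot as it stands.
- The arm moves only by the tool servo_tool, never from a script. Its argument "targets" is a list of rows, each an object with "offset": the shift along the tool's x, y, z in m, a list of three; "dr": the turn, a rotation vector about the tool's x, y, z in degrees, a list of three. In form: [{"offset": [x, y, z], "dr": [ax, ay, az]}, ...]. A call has 1 to 20 rows; each row is the pose to reach, as a shift and turn from the pose commanded when the call began, along the tool's axes at that moment; what a row does not reach only later rows make up. A row lasts 1/12 s, in which the tool goes at most 41.7 mm and 7.16 degrees, less where a joint would pass 70% of its speed; a pose out of reach is approached as far as the arm can. A call with a gripper value outside its range is refused whole. "gripper" is the gripper command: -1 is fully open, 1 is shut, values between are in proportion, set as the call begins (left out, the last holds). The fingers move at their own pace and stop on an object; the grip force is fixed at half the most. Time passes only in rows, so rows that repeat a pose let the fingers close. It gives the time, the measured TCP pose, the force, the opening and the grip force at its end, in the units of the state.
- bot.read_state(): the state, without advancing time (a new reading comes with each control period).
- viewer.capture(name): name is "scene" or "top" or "wrist"; returns a dict with "color" (384x512x3 uint8, red, green, blue), "camera_matrix" (3x3 intrinsics, pixels), "k1" (the pictures are not rectified: a ray, as slopes to the right and down, at radius r is drawn at 1 + k1 r^2 times it, then the intrinsics apply), "R" (3x3) and "t" (3): a world point X has camera coordinates R X + t. Camera axes: x right, y down, z forward; pixel columns grow to the right and rows downward; lengths in m; the calibration is good to about 2 mm. A picture is of the moment at which its call begins. There is no depth.
- ticket.hand_in(): hands the job in; it is judged then, once.
The state is a dict: "time_s": time; "joint_positions": joint angles; "qvel": joint speeds; "tau": joint torques, N m; "position": TCP position; "tcp_rot": TCP orientation; "force": force on the tool from outside, world axes, zero at the start; "moment": the same for the moment, N m; "opening": opening from 0.0 (shut) to 1.0 (fully open); "grasp_force": force on a finger pad.
Only numpy, scipy, OpenCV 4.12 (cv2) and the standard library are available. Lean on these libraries where they do the work, as an engineer would, in place of code of your own. Each camera call takes 0.05 s, during which the arm holds its last target. There are 200 camera calls.

## Task

Pick up the scoop caddy by its black rib and hang it on the white board: slip the eye of its keyhole over the headed stud, then slide it down until it is fully home and the sprung catch below the stud has popped back out through the eye. The stud's exact height is not known, so feel for it gently, without leaning hard on it; let go at the end and leave the other things on the table where they are.

Things in the scene. Friction and masses are not known exactly. Their poses are not given: they have to be found in the camera images.
- caddy: scoop caddy: L-shaped aluminium tray standing on its flat underside, 0.18-0.34 kg. Sizes in mm. Origin: mid lower edge of its back face; front looks to own -x, y across, z up. Back plate x -4..0, 110 wide, 125 high, with a keyhole on its centre line. Tray 104 deep, floor 4 thick, rim 15 high. Black carrying rib in mid tray: x -97..-47, 12 thick (y), top at z 70
- rib (a point): grip point in the caddy's black rib, (-72, 0, 52) mm from the caddy's origin, 18 below the rib's top; take it from above, fingers closing along y. Axes as the caddy's
- keyhole (a point): point on the caddy's back face, (0, 0, 105) mm from its origin, where the stud's axis lies when the caddy is fully home. The keyhole goes through the 4 mm plate: a round eye 24 across, centre at z 81, running up into a slot 9 wide whose closed end is at z 108 (above the caddy's origin); solid plate elsewhere. Axes as the caddy's
- board: fixed white upright board, 200 wide (y), 225 high, 16 thick, on a 12-high foot reaching 40 mm out in front. Origin: in the plane of its front face (x = 0), mid width, table level; front looks to own -x, z up. One steel headed stud sticks out of the face along -x on the centre line, the sprung catch under it
- stud_mid (a point): point on the board's face, 190 mm above the table, on its centre line: the middle of the stud's range, NOT the stud. The stud is clamped anywhere from 18 below to 18 above it, not reported: find it by feel or eye. Shank 6 across; head 16 across, lying 7 to 11 in front of the face. It does not move, but bends if the caddy leans on board, stud or catch with over 25 N
- catch (a joint): round sprung button, 16 mm across, 24 straight below the stud. Value (m): depth pushed in; 0 = out, 6 mm proud of the face. 3 N to start, 6 N when flush. The plate pushes it in as the head goes through the eye; it pops out through the eye once the caddy is slid down (24 mm from eye centred to home, pops in the last 4). Pushed in, it rubs on the plate: weight alone may not slide it home
- pot_a: bystander: open round stainless pot, 120 across without its two handles, 100 high; origin at its underside
- pot_b: bystander: open round stainless pot, 110 across without its two handles, 90 high; origin at its underside
- beaker: bystander: open glass beaker, 80 across, 100 high; origin at its underside
- tub: bystander: closed white plastic tub, 130 across, 170 high; origin at its underside
- calculator: bystander: flat grey pocket calculator, 120 x 70 x 12; origin at its underside
- spoon: bystander: steel spoon lying flat, 170 long; origin under its middle
- pencup: bystander: grey pen cup, 68 across, 90 high, with pens to 145 high; origin at its underside
There are look-alikes about, which are no part of the job. Leave any green look-alike of the caddy alone.

How it is judged (in metres and radians):
On the way, in this order (a step that is already met when the one before it is completed fails the run):
1. the caddy is lifted clear of the table (height (world z) of caddy above 0.04 m), for 0.2 s.
2. the plate has been slipped over the stud's head, close against the board with the catch pushed in (value of joint catch above 0.002 m and x of keyhole in the frame of board between -0.012 and 0.004 m and y of keyhole in the frame of board between -0.008 and 0.008 m and z of keyhole in the frame of board between 0.168 and 0.245 m), for 0.1 s.
At the end, for the whole second after the job is handed in: the caddy hangs from the stud with the catch sprung out through the eye (pushed in less than 1.5 mm), its back plate within 12 mm of the board's face at the keyhole and within 8 mm of the centre line, keyhole point 168 to 213 mm above the table, upright within 0.12 rad, at rest (x of keyhole in the frame of board between -0.012 and 0.004 m and y of keyhole in the frame of board between -0.008 and 0.008 m and z of keyhole in the frame of board between 0.168 and 0.213 m and value of joint catch below 0.0015 m and angle between caddy's own z axis and vertical below 0.12 rad and linear speed of caddy below 0.01 m/s and angular speed of caddy below 0.1 rad/s); the robot touches nothing.
It fails at once if the caddy leans on the board, stud or catch with more than 25 N (contact force between caddy and board above 25 N).
It fails at once if a bystander is pushed more than 30 mm (distance of any of pot_a, pot_b, beaker, tub, calculator, spoon, pencup from where it was at the start of the episode above 0.03 m).
It also fails if it takes over 58 s, if anything falls off the work surface, if the arm or the gripper's body presses on something with over 40 N, if the wrist force passes 120 N, or if a joint passes its speed limit or range.

## Working session

There is one attempt and no reset: what is moved stays moved. The work goes in short steps, Python scripts to look and compute and a tool call to move; the robot and the scene stay as the last step left them, time stands still between calls to the robot, and variables do not carry over. Pictures are saved under pics/ and viewed, at most 10 in all, crops included, and the job is handed in when it is done.

Besides the shell and the picture viewer there is one more tool, called after ">>>" as name([rows], argument=value, ...), one row to a line, values as JSON. servo_tool: Moves the arm, as the interface text tells. Its arguments: {"type":"object","properties":{"targets":{"type":"array"},"gripper":{"type":"number"}},"required":["targets"]}

```bash
mkdir -p pics
cat > h.py <<'E'
import numpy as np, cv2
from rig import bot, viewer, ticket
def cap(n,f=None):
    c=viewer.capture(n)
    if f: cv2.imwrite(f'pics/{f}.png',c['color'][:,:,::-1])
    return c
def ray(c,u,v):
    K=np.array(c['camera_matrix']);x=(u-K[0,2])/K[0,0];y=(v-K[1,2])/K[1,1]
    rd=np.hypot(x,y);r=rd
    for _ in range(30): r=rd/(1+c['k1']*r*r)
    s=r/rd if rd>0 else 1
    R=np.array(c['R']);t=np.array(c['t'])
    return -R.T@t, R.T@np.array([x*s,y*s,1])
def onz(c,u,v,z):
    o,d=ray(c,u,v);return o+d*(z-o[2])/d[2]
def proj(c,X):
    K=np.array(c['camera_matrix']);p=np.array(c['R'])@np.array(X)+np.array(c['t']);x,y=p[:2]/p[2];s=1+c['k1']*(x*x+y*y)
    return np.array([K[0,0]*x*s+K[0,2],K[1,1]*y*s+K[1,2]])
def tri(c1,p1,c2,p2):
    o1,d1=ray(c1,*p1);o2,d2=ray(c2,*p2)
    s=np.linalg.lstsq(np.c_[d1,-d2],o2-o1,rcond=None)[0]
    a=o1+d1*s[0];b=o2+d2*s[1];return (a+b)/2,np.linalg.norm(a-b)
E
python3 - <<'E'
from h import *
np.set_printoptions(precision=4,suppress=True)
a=cap('scene','scene0');b=cap('top','top0')
import cv2
print(a['camera_matrix'],a['k1']); 
for c in(a,b):print(-np.array(c['R']).T@np.array(c['t']))
print(bot.grip_point_offset,bot.read_state())
E
```

```text
[[407.765    0.     249.1608]
 [  0.     407.765  189.032 ]
 [  0.       0.       1.    ]] -0.016271356072813933
[ 1.3061 -0.0093  0.8265]
[0.4145 0.0954 1.2078]
0.0187 {'time_s': 0.1, 'joint_positions': array([ 57.6693,  30.274 ,  82.149 ,  -0.0017,  67.6887, -10.2277]), 'qvel': array([-0.08  , -0.2481, -0.1838, -0.02  , -0.0338, -0.0814]), 'tau': array([  0.0002, -44.0981, -17.715 ,   0.0636,   0.0534,  -0.    ]), 'position': array([0.2348, 0.5785, 0.2217]), 'tcp_rot': array([[-0.9265,  0.3763, -0.001 ],
       [ 0.3763,  0.9265, -0.0017],
       [ 0.0003, -0.0019, -1.    ]]), 'force': array([-0.5425, -0.2238, -0.7442]), 'moment': array([ 0.0108, -0.0038, -0.0115]), 'grasp_force': 0.0, 'opening': 0.9995455066428848}
```

View pics/scene0.png

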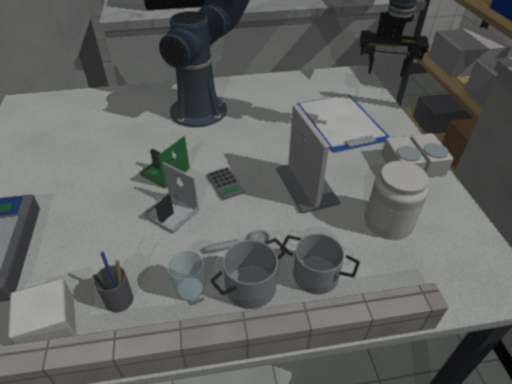

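View pics/top0.png

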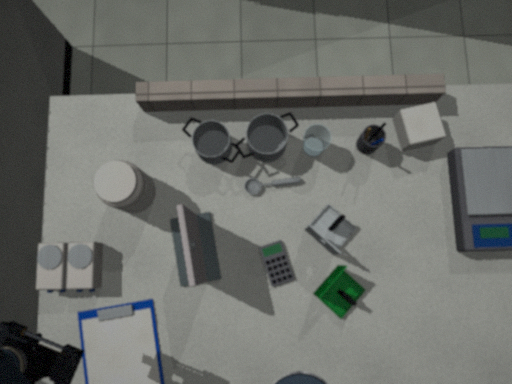

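Run:
```python
import cv2,numpy as np
a=cv2.imread('pics/top0.png');b=cv2.imread('pics/scene0.png')
f=lambda i,x,y,w,h,s:cv2.resize(i[y:y+h,x:x+w],None,fx=s,fy=s,interpolation=cv2.INTER_CUBIC)
l=f(a,295,195,66,66,6);m=f(a,160,195,66,99,4);r=f(b,140,150,66,90,5)
H=450;p=lambda i:cv2.copyMakeBorder(i,0,H-i.shape[0],0,4,0)
cv2.imwrite('pics/crop1.png',np.hstack([p(l),p(m)]))
```

```text
(no output)
```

View pics/crop1.png

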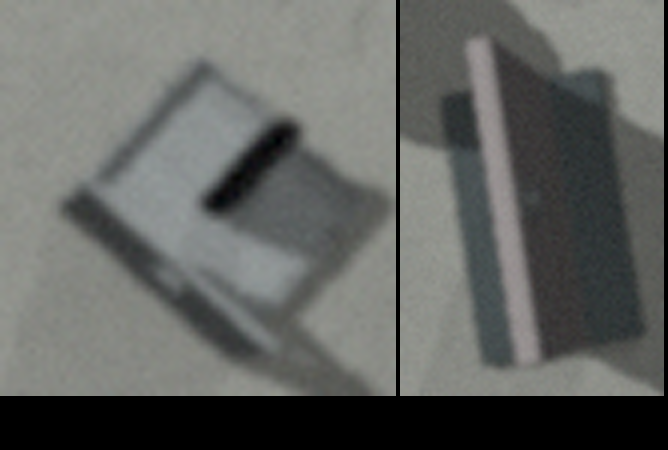

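Run:
```python
from h import *
np.set_printoptions(precision=4,suppress=True)
a=cap('top')
im=cv2.cvtColor(a['color'],cv2.COLOR_RGB2GRAY)
sub=im[200:255,305:355]; m=(sub<45).astype(np.uint8)
n,l,s,cc=cv2.connectedComponentsWithStats(m)
for i in range(1,n):
  if s[i,4]>15:
    ys,xs=np.where(l==i);r=cv2.minAreaRect(np.c_[xs+305,ys+200].astype(np.float32));print(r,s[i])
    bp=cv2.boxPoints(r);print(bp,[onz(a,*p,.07)[:2] for p in bp])
for p in[(329.2,229.2),(343.7,216.3)]:print('rib',onz(a,*p,.07))
e=[onz(a,*p,.225) for p in[(182,205),(195,285)]];print('board front top edge',e,np.linalg.norm(e[0]-e[1]))
e=[onz(a,*p,.225) for p in[(177.5,205),(190,285)]];print('board back top edge',e)
e=[onz(a,*p,.012) for p in[(160+50,195+18),(160+60,195+84)]];print('foot front',e)
print(onz(a,193,244,.19))
w=cap('wrist','w0');print('wristcam',-np.array(w['R']).T@w['t'],w['R'],w['camera_matrix'])
```

```text
((336.75, 222.75), (3.5355331897735596, 18.384775161743164), 45.0) [25 16 14 14 68]
[[329.  228. ]
 [342.  215. ]
 [344.5 217.5]
 [331.5 230.5]] [array([ 0.5034, -0.0939]), array([ 0.5388, -0.1321]), array([ 0.5316, -0.1387]), array([ 0.4963, -0.1005])]
rib [ 0.5001 -0.0943  0.07  ]
rib [ 0.5351 -0.1366  0.07  ]
board front top edge [array([0.5567, 0.2862, 0.225 ]), array([0.3649, 0.255 , 0.225 ])] 0.19435278301809594
board back top edge [array([0.557 , 0.2972, 0.225 ]), array([0.3652, 0.2668, 0.225 ])]
foot front [array([0.5615, 0.2447, 0.012 ]), array([0.3693, 0.2174, 0.012 ])]
[0.4632 0.2654 0.19  ]
wristcam [0.1603 0.6106 0.3849] [[ 0.3758  0.9267 -0.0014]
 [ 0.8867 -0.3591  0.2912]
 [ 0.2693 -0.1107 -0.9567]] [[324.1995   0.     258.2735]
 [  0.     324.1995 194.9203]
 [  0.       0.       1.    ]]
```

Run:
```python
from h import *
a=cap('scene');s=a['color'][95:215,280:345,::-1]
s=cv2.convertScaleAbs(cv2.resize(s,None,fx=5,fy=5,interpolation=cv2.INTER_CUBIC),alpha=1.5,beta=-60)
cv2.imwrite('pics/bd.png',s)
x=np.array([-.151,.9885,0]);B=np.array([.460,.2706,0])
for h in(.172,.19,.208,.225):print(h,[(proj(a,B-x*.011+[0,0,q])-[280,95])*5 for q in(h,h-.024)])
```

```text
0.172 [array([105.7637247 , 228.38349456]), array([102.2512542 , 264.20052809])]
0.19 [array([108.46687235, 200.80250281]), array([104.87592014, 237.43884662])]
0.208 [array([111.23115309, 172.58268444]), array([107.55912887, 210.0660934 ])]
0.225 [array([113.89983362, 145.32433369]), array([110.14876245, 183.63434441])]
```

View pics/bd.png

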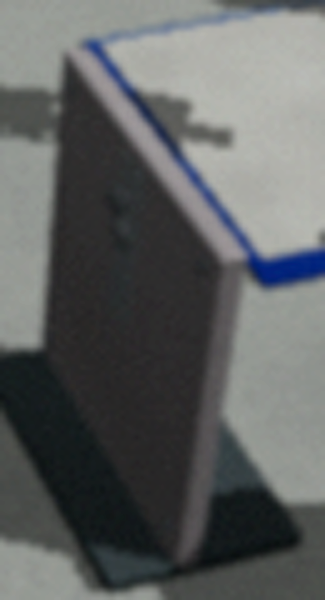

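```bash
cat >> h.py <<'E'
from scipy.spatial.transform import Rotation as Ro
np.set_printoptions(precision=4,suppress=True)
yB=98.7; P0=np.array([.460,.2706,0.])
def Rt(yaw,tilt=0):
    a=np.radians(yaw);f=np.array([np.cos(a),np.sin(a),0]);u=np.array([0,0,1.]);t=np.radians(tilt)
    X=np.cos(t)*f+np.sin(t)*u;Z=np.sin(t)*f-np.cos(t)*u
    return np.c_[X,np.cross(Z,X),Z]
def rel(p,R):
    s=bot.read_state();A=s['tcp_rot']
    print('off',A.T@(np.array(p)-s['position']),'dr',np.degrees(Ro.from_matrix(A.T@R).as_rotvec()))
E
python3 - <<'E'
from h import *
f=np.array([-.151,.9885,0])
rel([.36,.35,.36],Rt(120,20)); rel(P0-f*.13+[0,0,.21],Rt(yB,38))
E
```

```text
off [-0.2019 -0.1651 -0.1378] dr [-6.6741 19.2724 37.4952]
off [-0.391  -0.3125  0.0123] dr [-19.6617  34.5319  56.9139]
```

>>> servo_tool([
  {"offset":[-0.02,-0.01,-0.04],"dr":[-1,3,6]},
  {"offset":[-0.04,-0.02,-0.08],"dr":[-2,6,12]},
  {"offset":[-0.2,-0.165,-0.138],"dr":[-6.7,19,37.5]},
  {"offset":[-0.2,-0.165,-0.138],"dr":[-6.7,19,37.5]},
  {"offset":[-0.2,-0.165,-0.138],"dr":[-6.7,19,37.5]},
  {"offset":[-0.2,-0.165,-0.138],"dr":[-6.7,19,37.5]},
  {"offset":[-0.2,-0.165,-0.138],"dr":[-6.7,19,37.5]},
  {"offset":[-0.2,-0.165,-0.138],"dr":[-6.7,19,37.5]},
  {"offset":[-0.39,-0.31,-0.1],"dr":[-19.7,34.5,57]},
  {"offset":[-0.39,-0.31,-0.1],"dr":[-19.7,34.5,57]},
  {"offset":[-0.39,-0.31,-0.1],"dr":[-19.7,34.5,57]},
  {"offset":[-0.39,-0.31,-0.1],"dr":[-19.7,34.5,57]},
  {"offset":[-0.39,-0.31,-0.1],"dr":[-19.7,34.5,57]},
  {"offset":[-0.39,-0.31,-0.1],"dr":[-19.7,34.5,57]},
  {"offset":[-0.39,-0.31,0.01],"dr":[-19.7,34.5,57]},
  {"offset":[-0.39,-0.31,0.01],"dr":[-19.7,34.5,57]},
  {"offset":[-0.39,-0.31,0.01],"dr":[-19.7,34.5,57]},
  {"offset":[-0.39,-0.31,0.01],"dr":[-19.7,34.5,57]},
  {"offset":[-0.39,-0.31,0.01],"dr":[-19.7,34.5,57]},
])

```text
time_s: 1.83
position: [0.4793, 0.1453, 0.2121]
tcp_rot: [[-0.116, 0.989, -0.094], [0.778, 0.149, 0.611], [0.618, -0.002, -0.786]]
force: [0.5, 0.8, 0.5]
opening: 0.998
grasp_force: 0.0
```

Run:
```python
from h import *
a=cap('wrist','w1');s=bot.read_state();print(s['position'],s['tcp_rot'],s['time_s'])
f=np.array([-.151,.9885,0])
for h in(.172,.19,.208,.225):print(h,proj(a,P0-f*.011+[0,0,h]),proj(a,P0-f*.006+[0,0,h-.024]))
l=np.array([f[1],-f[0],0])
for q in(.1,-.1):print(proj(a,P0+l*q+[0,0,.225]))
```

```text
[0.4804 0.1452 0.2133] [[-0.1185  0.9888 -0.091 ]
 [ 0.7783  0.1494  0.6098]
 [ 0.6166  0.0015 -0.7873]] 1.8833
0.172 [258.0388 116.985 ] [258.1107 128.3118]
0.19 [257.9702 102.7568] [258.053  116.1116]
0.208 [257.8913  86.3721] [257.9875 102.2468]
0.225 [257.8049  68.4355] [257.9168  87.2918]
[411.7337  53.8926]
[104.0648  54.7116]
```

View pics/w1.png

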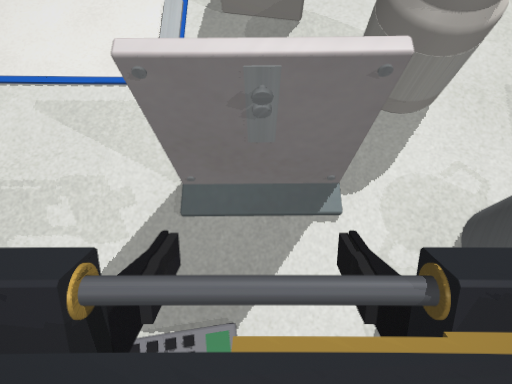

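Run:
```python
from h import *
a=cap('wrist');g=cv2.cvtColor(a['color'],cv2.COLOR_RGB2GRAY).astype(int)
for v in(45,50,60):print(v,[(u,g[v,u]) for u in list(range(108,126,2))+list(range(400,420,2))])
for u in(160,230,330):print(u,g[34:64:2,u])
q=[onz(a,*p,.225) for p in[(117,55),(408,54),(112,40),(413,39)]]
print(q,np.linalg.norm(q[0]-q[1]),np.linalg.norm(q[2]-q[3]))
q=[onz(a,*p,.012) for p in[(181,215),(342,215)]];print(q,np.linalg.norm(q[0]-q[1]))
print('cam',-np.array(a['R']).T@a['t'])
```

```text
45 [(108, np.int64(232)), (110, np.int64(223)), (112, np.int64(185)), (114, np.int64(216)), (116, np.int64(215)), (118, np.int64(215)), (120, np.int64(215)), (122, np.int64(216)), (124, np.int64(216)), (400, np.int64(222)), (402, np.int64(223)), (404, np.int64(222)), (406, np.int64(222)), (408, np.int64(220)), (410, np.int64(171)), (412, np.int64(107)), (414, np.int64(107)), (416, np.int64(108)), (418, np.int64(108))]
50 [(108, np.int64(229)), (110, np.int64(189)), (112, np.int64(207)), (114, np.int64(215)), (116, np.int64(215)), (118, np.int64(215)), (120, np.int64(215)), (122, np.int64(215)), (124, np.int64(215)), (400, np.int64(220)), (402, np.int64(220)), (404, np.int64(219)), (406, np.int64(218)), (408, np.int64(219)), (410, np.int64(216)), (412, np.int64(121)), (414, np.int64(108)), (416, np.int64(109)), (418, np.int64(108))]
60 [(108, np.int64(228)), (110, np.int64(229)), (112, np.int64(185)), (114, np.int64(107)), (116, np.int64(108)), (118, np.int64(107)), (120, np.int64(108)), (122, np.int64(108)), (124, np.int64(108)), (400, np.int64(105)), (402, np.int64(106)), (404, np.int64(106)), (406, np.int64(104)), (408, np.int64(109)), (410, np.int64(117)), (412, np.int64(114)), (414, np.int64(115)), (416, np.int64(116)), (418, np.int64(115))]
160 [185 185 193 216 217 218 217 218 217 208 176 141 113 108 109]
230 [146 147 178 220 221 222 222 222 222 214 178 142 112 109 108]
330 [204 208 211 219 220 221 222 223 222 201 158 129 106 106 107]
[array([0.3699, 0.2571, 0.225 ]), array([0.558 , 0.2867, 0.225 ]), array([0.3629, 0.2688, 0.225 ]), array([0.5613, 0.3001, 0.225 ])] 0.1903950090747582 0.2009090472960165
[array([0.3743, 0.2152, 0.012 ]), array([0.5691, 0.2449, 0.012 ])] 0.19702209792864026
cam [0.4853 0.1104 0.3915]
```

Run:
```python
from h import *
a=cap('wrist');s=a['color'][75:125,235:290,::-1]
cv2.imwrite('pics/st.png',cv2.resize(s,None,fx=9,fy=9,interpolation=cv2.INTER_CUBIC))
F=np.array([.464,.271,0]);f=np.array([-.155,.988,0])
def pl(p,d):
    o,r=ray(a,*p);k=((F-d*f-o)@f)/(r@f);return o+k*r
for v in(92,94,96,98):print(pl((262,v),.011),pl((262,v+14),.006))
```

```text
[0.466  0.2602 0.2034] [0.4656 0.2652 0.1805]
[0.466  0.2602 0.2012] [0.4656 0.2652 0.178 ]
[0.4661 0.2602 0.199 ] [0.4657 0.2652 0.1754]
[0.4661 0.2602 0.1968] [0.4657 0.2652 0.1727]
```

View pics/st.png

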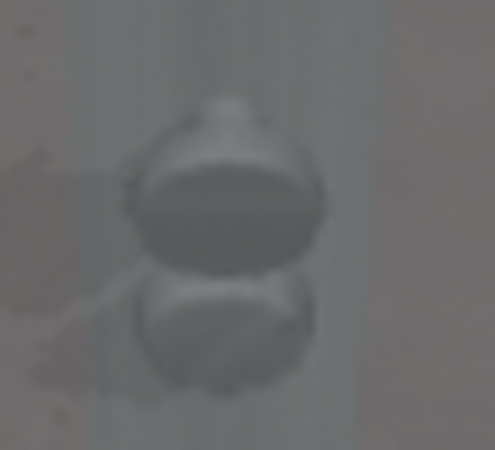

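Run:
```python
from h import *
rel([.5175,-.116,.20],Rt(131))
```

```text
off [-0.2166 -0.0032 -0.1509] dr [ 10.9766 -36.8505 -31.0781]
```

>>> servo_tool([
  {"offset":[-0.217,-0.003,-0.151],"dr":[11,-36.9,-31]},
  {"offset":[-0.217,-0.003,-0.151],"dr":[11,-36.9,-31]},
  {"offset":[-0.217,-0.003,-0.151],"dr":[11,-36.9,-31]},
  {"offset":[-0.217,-0.003,-0.151],"dr":[11,-36.9,-31]},
  {"offset":[-0.217,-0.003,-0.151],"dr":[11,-36.9,-31]},
  {"offset":[-0.217,-0.003,-0.151],"dr":[11,-36.9,-31]},
  {"offset":[-0.217,-0.003,-0.151],"dr":[11,-36.9,-31]},
  {"offset":[-0.217,-0.003,-0.151],"dr":[11,-36.9,-31]},
  {"offset":[-0.217,-0.003,-0.151],"dr":[11,-36.9,-31]},
  {"offset":[-0.217,-0.003,-0.151],"dr":[11,-36.9,-31]},
])

```text
time_s: 2.82
position: [0.5166, -0.1154, 0.199]
tcp_rot: [[-0.654, 0.756, -0.003], [0.756, 0.654, 0.001], [0.003, -0.002, -1.0]]
force: [0.5, -0.8, -0.4]
opening: 1.001
grasp_force: 0.0
```

Run:
```python
from h import *
a=cap('wrist','w2');s=bot.read_state();print(s['position'],s['tcp_rot'],s['time_s'])
c=np.array([.5175,-.116,.07]);y=np.radians(131);f=np.array([np.cos(y),np.sin(y),0]);l=np.array([-f[1],f[0],0])
for d in(c-f*.025,c+f*.025,c+f*.072-[0,0,-.055]+l*.055,c+f*.072-[0,0,-.055]-l*.055):print(proj(a,d))
```

```text
[ 0.5166 -0.1155  0.1986] [[-0.6544  0.7562 -0.0036]
 [ 0.7562  0.6544  0.0008]
 [ 0.003  -0.0022 -1.    ]] 2.8667
[257.9383 214.0596]
[257.8055 162.6226]
[179.7622 112.2468]
[335.1163 111.9209]
```

View pics/w2.png

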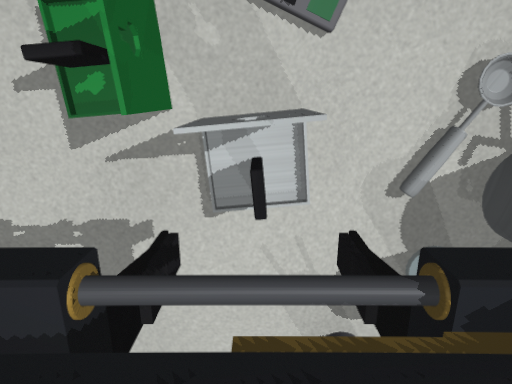

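Run:
```python
from h import *
a=cap('wrist');g=cv2.cvtColor(a['color'],cv2.COLOR_RGB2GRAY)
m=(g[150:225,240:275]<50).astype(np.uint8)
for r in range(0,75,6):
    x=np.where(m[r])[0]; print(150+r,(x.min()+240,x.max()+240) if len(x) else None)
L=lambda p,q,z:(onz(a,*p,z),onz(a,*q,z))
for n,p,q,z in[('plate',(176,130),(323,113),.125),('rim',(216,208),(306,201),.015),('rib',(257,158),(260,218),.07)]:
    A,B=L(p,q,z);d=B-A;print(n,A,B,np.linalg.norm(d),np.degrees(np.arctan2(d[1],d[0])))
```

```text
150 None
156 None
162 (np.int64(252), np.int64(261))
168 (np.int64(251), np.int64(261))
174 (np.int64(251), np.int64(262))
180 (np.int64(251), np.int64(263))
186 (np.int64(252), np.int64(263))
192 (np.int64(253), np.int64(264))
198 (np.int64(253), np.int64(264))
204 (np.int64(253), np.int64(265))
210 (np.int64(255), np.int64(265))
216 (np.int64(255), np.int64(265))
222 None
plate [ 0.4342 -0.1095  0.125 ] [ 0.5057 -0.0319  0.125 ] 0.10560332555321679 47.35642185638533
rim [ 0.5063 -0.1759  0.015 ] [ 0.5775 -0.1031  0.015 ] 0.10178313362875255 45.62775375009372
rib [ 0.4977 -0.0945  0.07  ] [ 0.5379 -0.1367  0.07  ] 0.058291935253789624 -46.32789470405599
```

Run:
```python
from h import *
rel([.519,-.1175,.20],Rt(136));rel([.519,-.1175,.0335],Rt(136))
```

```text
off [-0.0029  0.0006 -0.0017] dr [-0.1391 -0.1829 -5.1105]
off [-0.0035  0.001   0.1648] dr [-0.1391 -0.1829 -5.1105]
```

>>> servo_tool([
  {"offset":[-0.003,0.001,0.01],"dr":[0,0,-5]},
  {"offset":[-0.003,0.001,0.05],"dr":[0,0,-5]},
  {"offset":[-0.003,0.001,0.085],"dr":[0,0,-5]},
  {"offset":[-0.003,0.001,0.115],"dr":[0,0,-5]},
  {"offset":[-0.003,0.001,0.14],"dr":[0,0,-5]},
  {"offset":[-0.003,0.001,0.158],"dr":[0,0,-5]},
  {"offset":[-0.003,0.001,0.165],"dr":[0,0,-5]},
  {"offset":[-0.003,0.001,0.165],"dr":[0,0,-5]},
])

```text
time_s: 3.58
position: [0.5174, -0.1173, 0.0311]
tcp_rot: [[-0.718, 0.696, -0.008], [0.696, 0.718, 0.002], [0.007, -0.004, -1.0]]
force: [-0.4, -0.3, -0.9]
opening: 1.0
grasp_force: 0.0
```

>>> servo_tool([
  {"offset":[0,0,0],"dr":[0,0,0]},
  {"offset":[0,0,0],"dr":[0,0,0]},
  {"offset":[0,0,0],"dr":[0,0,0]},
  {"offset":[0,0,0],"dr":[0,0,0]},
  {"offset":[0,0,0],"dr":[0,0,0]},
  {"offset":[0,0,0],"dr":[0,0,0]},
  {"offset":[0,0,0],"dr":[0,0,0]},
  {"offset":[0,0,0],"dr":[0,0,0]},
  {"offset":[0,0,0],"dr":[0,0,0]},
  {"offset":[0,0,0],"dr":[0,0,0]},
], gripper=1)

```text
time_s: 4.42
position: [0.5183, -0.118, 0.0328]
tcp_rot: [[-0.718, 0.696, -0.004], [0.696, 0.718, -0.0], [0.003, -0.003, -1.0]]
force: [-0.3, 0.3, 0.2]
opening: 0.32
grasp_force: 0.0
```

>>> servo_tool([
  {"offset":[0,0,0],"dr":[0,0,0]},
  {"offset":[0,0,0],"dr":[0,0,0]},
  {"offset":[0,0,0],"dr":[0,0,0]},
  {"offset":[0,0,0],"dr":[0,0,0]},
  {"offset":[0,0,0],"dr":[0,0,0]},
  {"offset":[0,0,0],"dr":[0,0,0]},
])

```text
time_s: 4.92
position: [0.5183, -0.118, 0.0328]
tcp_rot: [[-0.718, 0.696, -0.005], [0.696, 0.718, -0.0], [0.003, -0.003, -1.0]]
force: [0.3, -0.3, -0.0]
opening: 0.136
grasp_force: 30.0
```

>>> servo_tool([
  {"offset":[0,0,-0.01],"dr":[0,0,0]},
  {"offset":[0,0,-0.03],"dr":[0,0,0]},
  {"offset":[0,0,-0.06],"dr":[0,0,0]},
  {"offset":[0,0,-0.085],"dr":[0,0,0]},
  {"offset":[0,0,-0.1],"dr":[0,0,0]},
  {"offset":[0,0,-0.1],"dr":[0,0,0]},
  {"offset":[0,0,-0.1],"dr":[0,0,0]},
  {"offset":[0,0,-0.1],"dr":[0,0,0]},
])

```text
time_s: 5.58
position: [0.5178, -0.1175, 0.132]
tcp_rot: [[-0.718, 0.696, -0.006], [0.696, 0.718, 0.001], [0.005, -0.004, -1.0]]
force: [-1.2, -0.1, -3.5]
opening: 0.134
grasp_force: 30.0
```

Run:
```python
from h import *
a=cap('wrist','w3');s=bot.read_state();print(s['position'],s['tcp_rot'],s['time_s'],s['force'],s['moment'])
T=s['position'];A=s['tcp_rot']
# nominal caddy in tool: grip pt at rib (-72,0,52)
def cad(p): # caddy mm ->world
    q=(np.array(p)-[-72,0,52])/1000; return T-A[:,2]*.0187+A@np.array([q[0],-q[1],-q[2]])
for p in[(0,55,125),(0,-55,125),(-4,55,125),(-4,-55,125),(-104,52,15),(-104,-52,15),(0,0,81),(-97,0,70),(-47,0,70)]:print(p,proj(a,cad(p)))
```

```text
[ 0.5176 -0.1175  0.1315] [[-0.7182  0.6958 -0.0072]
 [ 0.6958  0.7182  0.001 ]
 [ 0.0058 -0.0043 -1.    ]] 5.6333 [ 0.1133  0.0518 -3.7097] [-0.0686 -0.0385 -0.0139]
(0, 55, 125) [  0.3404 140.4867]
(0, -55, 125) [506.5044 140.8051]
(-4, 55, 125) [  4.6846 158.7276]
(-4, -55, 125) [502.3145 159.0045]
(-104, 52, 15) [174.8344 282.0904]
(-104, -52, 15) [338.179  282.1199]
(0, 0, 81) [255.3551 124.4413]
(-97, 0, 70) [255.9606 333.5293]
(-47, 0, 70) [255.7936 235.1089]
```

View pics/w3.png

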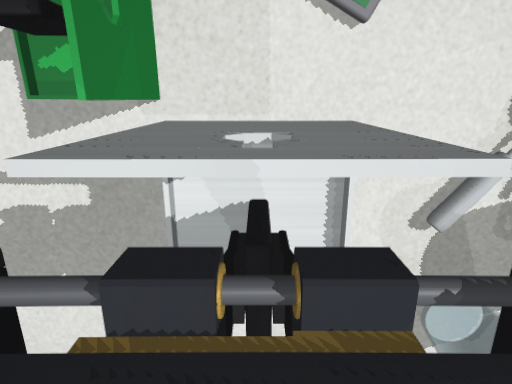

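```bash
cat >> h.py <<'E'
F=np.array([.463,.271,0]);yB=98.9;fb=np.array([np.cos(np.radians(yB)),np.sin(np.radians(yB)),0]);lb=np.array([-fb[1],fb[0],0])
GX=68;TZ=.0328
def cad(p,T,A,gx=GX):
    q=(np.array(p)-[-gx,0,TZ*1000])/1000; return T+A@np.array([q[0],-q[1],-q[2]])
def tcpfor(gap,oz,lat=0): return F-fb*(gap+GX/1000)+lb*lat+[0,0,oz+TZ]
E
python3 - <<'E'
from h import *
a=cap('wrist');s=bot.read_state();T=s['position'];A=s['tcp_rot']
for p in[(0,55,125),(0,-55,125),(0,55,0),(0,-55,0),(0,0,93),(0,0,69)]:print(p,proj(a,cad(p,T,A)))
p=tcpfor(.045,.115);print(p);rel(p,Rt(yB))
E
```

```text
(0, 55, 125) [  2.6709 160.1432]
(0, -55, 125) [504.8895 160.4269]
(0, 55, 0) [163.2235 120.0933]
(0, -55, 0) [349.9805 120.2068]
(0, 0, 93) [255.2707 141.4235]
(0, 0, 69) [255.8029 133.1077]
[0.4805 0.1594 0.1478]
off [ 0.2194  0.1729 -0.0159] dr [-0.3563 -0.2545 37.0081]
```

>>> servo_tool([
  {"offset":[0.02,0.015,-0.016],"dr":[0,0,4]},
  {"offset":[0.05,0.04,-0.016],"dr":[0,0,9]},
  {"offset":[0.08,0.06,-0.016],"dr":[0,0,14]},
  {"offset":[0.11,0.085,-0.016],"dr":[0,0,20]},
  {"offset":[0.14,0.11,-0.016],"dr":[0,0,26]},
  {"offset":[0.17,0.135,-0.016],"dr":[0,0,31]},
  {"offset":[0.195,0.155,-0.016],"dr":[0,0,35]},
  {"offset":[0.21,0.167,-0.016],"dr":[-0.3,-0.2,37]},
  {"offset":[0.219,0.173,-0.016],"dr":[-0.3,-0.2,37]},
  {"offset":[0.219,0.173,-0.016],"dr":[-0.3,-0.2,37]},
  {"offset":[0.219,0.173,-0.016],"dr":[-0.3,-0.2,37]},
  {"offset":[0.219,0.173,-0.016],"dr":[-0.3,-0.2,37]},
])

```text
time_s: 6.68
position: [0.4821, 0.1575, 0.1484]
tcp_rot: [[-0.155, 0.988, 0.001], [0.988, 0.155, -0.002], [-0.002, 0.001, -1.0]]
force: [-0.2, -0.5, -2.3]
opening: 0.136
grasp_force: 30.0
```

Run:
```python
from h import *
a=cap('wrist','w4');s=bot.read_state();T=s['position'];A=s['tcp_rot'];print(T,A,s['force'],s['moment'])
for d,h in((.011,.196),(.007,.196),(0,.196),(.006,.172)):print(d,h,proj(a,F-fb*d+[0,0,h]))
for q in(.1,-.1):print('edge',proj(a,F-lb*q+[0,0,.225]))
for p in[(0,55,125),(0,-55,125)]:print(proj(a,cad(p,T,A)))
rel(tcpfor(.045,.115),Rt(yB))
```

```text
[0.4823 0.1573 0.1486] [[-0.1537  0.9881  0.0014]
 [ 0.9881  0.1537 -0.0015]
 [-0.0017  0.0011 -1.    ]] [ 1.9937  0.7563 -2.7589] [-0.1652  0.0342 -0.0638]
0.011 0.196 [254.3899  22.9987]
0.007 0.196 [254.3469   8.6865]
0 0.196 [254.2681 -17.2855]
0.006 0.172 [255.0167  21.6901]
edge [721.4857 -71.1151]
edge [-218.4099  -72.499 ]
[  7.7351 162.2261]
[511.1096 162.9993]
off [ 0.0023 -0.0015  0.0008] dr [ 0.0632  0.0987 -0.0605]
```

View pics/w4.png

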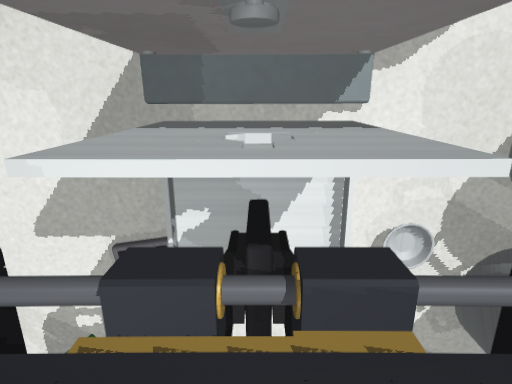

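Run:
```python
from h import *
a=cap('wrist');g=cv2.cvtColor(a['color'],cv2.COLOR_RGB2GRAY).astype(int)
for v in range(4,30,3):print(v,g[v,222:290:2])
print(g[0:34,254])
for h in(.184,.188,.192,.196,.2):
    k=[proj(a,F-fb*.011+lb*q+[0,0,h+w]) for q,w in((.008,0),(-.008,0),(0,.008),(0,-.008))]
    print(h,k[1][0]-k[0][0],k[0],k[1],k[2][1],k[3][1])
```

```text
4 [ 98  98 100 104 107 107 105 110 113 114 117 119 120 123 126 128 129 128
 127 126 125 124 121 119 111 104 107 109 109 108 108 109 108 106]
7 [106 105 102 100  98 104 108 113 117 121 122 124 127 131 134 136 136 133
 130 128 125 124 122 120 117 113 109 102 108 107 108 108 107 106]
10 [ 98  98  97  92  98 106 110 114 117 120 123 127 131 133 136 138 137 135
 132 130 127 125 121 119 115 113 109  99  96 108 108 108 106 105]
13 [ 97  98  97  92  99 108 111 115 118 123 126 129 131 133 136 139 138 135
 134 131 128 125 123 118 114 111 107 100  92 108 107 106 104 104]
16 [105 105 105  98  99 109 113 115 120 126 129 131 132 132 128 122 122 127
 126 129 127 125 123 118 113 110 106  99  92 108 107 106 105 105]
19 [102 106 106  99  97 102  98  95  92  92  91  92  91  92  92  91  91  91
  91  90  90  91  91  91  93  97  99  97  91 108 106 106 107 105]
22 [105 105 105 104  93  91  91  90  90  90  90  90  90  90  90  90  90  90
  90  90  90  90  90  91  90  90  90  90 106 108 106 104 104 105]
25 [103 104 103 105 105 104 101  97  94  90  88  88  88  88  88  88  88  88
  88  88  88  88  88  94  98 102 105 106 107 107 104 104 104 105]
28 [105 102 103 104 105 105 106 106 106 105 105 105 104 105 105 105 104 105
 105 105 105 106 106 108 107 107 106 107 106 106 105 104 105 104]
[136 137 135 122 129 134 135 136 136 137 137 138 137 138 137 136 122 100
  92  91  92  92  90  89  87  88  89  99 104 105 104 105 104 105]
0.184 45.20408901368276 [231.5409  29.6142] [276.745   29.6139] 24.937988091095463 33.73932715357094
0.188 46.760832213434014 [230.6322  27.3461] [277.393   27.3467] 22.32981577777315 31.752070380873107
0.192 48.428750103637384 [229.6586  24.9157] [278.0873  24.9174] 19.520784062515048 29.632246371095505
0.196 50.22020796825035 [228.6129  22.305 ] [278.8331  22.3079] 16.486731709234704 27.366119799340368
0.2 52.14947787953878 [227.4867  19.4931] [279.6361  19.4973] 13.199455345534574 24.937988091095463
```

>>> servo_tool([
  {"offset":[0.006,-0.0015,0.001],"dr":[0,0.1,0]},
  {"offset":[0.014,-0.0015,0.001],"dr":[0,0.1,0]},
  {"offset":[0.022,-0.0015,0.001],"dr":[0,0.1,0]},
  {"offset":[0.028,-0.0015,0.001],"dr":[0,0.1,0]},
  {"offset":[0.031,-0.0015,0.001],"dr":[0,0.1,0]},
  {"offset":[0.032,-0.0015,0.001],"dr":[0,0.1,0]},
  {"offset":[0.032,-0.0015,0.001],"dr":[0,0.1,0]},
  {"offset":[0.032,-0.0015,0.001],"dr":[0,0.1,0]},
  {"offset":[0.032,-0.0015,0.001],"dr":[0,0.1,0]},
])

```text
time_s: 7.53
position: [0.4755, 0.1899, 0.1478]
tcp_rot: [[-0.155, 0.988, 0.002], [0.988, 0.155, 0.001], [0.0, 0.002, -1.0]]
force: [0.9, -0.1, -2.8]
opening: 0.135
grasp_force: 30.0
```

Run:
```python
from h import *
s=bot.read_state();print(s['position'],s['force'],s['tcp_rot'])
for i in (.014,.008,.004,.001):rel(tcpfor(i,.115),Rt(yB))
```

```text
[0.4755 0.1899 0.1478] [ 0.8708 -0.1362 -2.8022] [[-0.155   0.9879  0.0015]
 [ 0.9879  0.155   0.0006]
 [ 0.0003  0.0016 -1.    ]]
off [0.     0.0002 0.    ] dr [ 0.092  -0.0193  0.0171]
off [0.006  0.0002 0.    ] dr [ 0.092  -0.0193  0.0171]
off [0.01   0.0002 0.    ] dr [ 0.092  -0.0193  0.0171]
off [0.013  0.0002 0.    ] dr [ 0.092  -0.0193  0.0171]
```

>>> servo_tool([
  {"offset":[0.002,0,0],"dr":[0,0,0]},
  {"offset":[0.003,0,0],"dr":[0,0,0]},
  {"offset":[0.004,0,0],"dr":[0,0,0]},
  {"offset":[0.005,0,0],"dr":[0,0,0]},
  {"offset":[0.006,0,0],"dr":[0,0,0]},
  {"offset":[0.006,0,0],"dr":[0,0,0]},
  {"offset":[0.006,0,0],"dr":[0,0,0]},
])

```text
time_s: 8.12
position: [0.4745, 0.196, 0.1478]
tcp_rot: [[-0.155, 0.988, 0.001], [0.988, 0.155, 0.001], [0.0, 0.002, -1.0]]
force: [-0.9, 0.0, -2.2]
opening: 0.134
grasp_force: 30.0
```

>>> servo_tool([
  {"offset":[0.001,0,0],"dr":[0,0,0]},
  {"offset":[0.002,0,0],"dr":[0,0,0]},
  {"offset":[0.003,0,0],"dr":[0,0,0]},
  {"offset":[0.003,0,0],"dr":[0,0,0]},
  {"offset":[0.003,0,0],"dr":[0,0,0]},
])

```text
time_s: 8.53
position: [0.4742, 0.1985, 0.1478]
tcp_rot: [[-0.155, 0.988, 0.002], [0.988, 0.155, -0.0], [-0.0, 0.002, -1.0]]
force: [1.3, -4.1, -3.5]
opening: 0.134
grasp_force: 30.0
```

>>> servo_tool([
  {"offset":[0.001,0,0],"dr":[0,0,0]},
  {"offset":[0.001,0,0],"dr":[0,0,0]},
  {"offset":[0.002,0,0],"dr":[0,0,0]},
  {"offset":[0.002,0,0],"dr":[0,0,0]},
])

```text
time_s: 8.87
position: [0.4738, 0.2008, 0.1478]
tcp_rot: [[-0.155, 0.988, 0.001], [0.988, 0.155, 0.0], [0.0, 0.002, -1.0]]
force: [1.0, -4.5, -3.7]
opening: 0.134
grasp_force: 30.0
```

>>> servo_tool([
  {"offset":[0.001,0,0],"dr":[0,0,0]},
  {"offset":[0.001,0,0],"dr":[0,0,0]},
  {"offset":[0.002,0,0],"dr":[0,0,0]},
  {"offset":[0.002,0,0],"dr":[0,0,0]},
  {"offset":[0.002,0,0],"dr":[0,0,0]},
])

```text
time_s: 9.28
position: [0.4735, 0.2027, 0.1478]
tcp_rot: [[-0.155, 0.988, 0.001], [0.988, 0.155, 0.0], [0.0, 0.001, -1.0]]
force: [0.5, -5.4, -3.4]
opening: 0.135
grasp_force: 30.0
```

>>> servo_tool([
  {"offset":[0.0003,0,0.002],"dr":[0,0,0]},
  {"offset":[0.0003,0,0.004],"dr":[0,0,0]},
  {"offset":[0.0003,0,0.006],"dr":[0,0,0]},
  {"offset":[0.0003,0,0.008],"dr":[0,0,0]},
  {"offset":[0.0003,0,0.008],"dr":[0,0,0]},
])

```text
time_s: 9.7
position: [0.474, 0.2032, 0.1401]
tcp_rot: [[-0.155, 0.988, 0.003], [0.988, 0.155, 0.001], [0.0, 0.003, -1.0]]
force: [0.3, -4.6, -1.3]
opening: 0.137
grasp_force: 30.0
```

>>> servo_tool([
  {"offset":[0,0,0.002],"dr":[0,0,0]},
  {"offset":[0,0,0.004],"dr":[0,0,0]},
  {"offset":[0,0,0.006],"dr":[0,0,0]},
  {"offset":[0,0,0.008],"dr":[0,0,0]},
  {"offset":[0,0,0.01],"dr":[0,0,0]},
  {"offset":[0,0,0.01],"dr":[0,0,0]},
])

```text
time_s: 10.2
position: [0.4742, 0.2032, 0.1301]
tcp_rot: [[-0.155, 0.988, 0.003], [0.988, 0.155, 0.001], [0.001, 0.003, -1.0]]
force: [1.4, -5.2, -2.0]
opening: 0.135
grasp_force: 30.0
```

>>> servo_tool([
  {"offset":[0,0,0.001],"dr":[0,0,0]},
  {"offset":[0,0,0.002],"dr":[0,0,0]},
  {"offset":[0,0,0.003],"dr":[0,0,0]},
  {"offset":[0,0,0.004],"dr":[0,0,0]},
  {"offset":[0,0,0.005],"dr":[0,0,0]},
  {"offset":[0,0,0.005],"dr":[0,0,0]},
])

```text
time_s: 10.7
position: [0.474, 0.2037, 0.1251]
tcp_rot: [[-0.155, 0.988, 0.003], [0.988, 0.155, 0.002], [0.001, 0.003, -1.0]]
force: [1.5, -2.5, -1.9]
opening: 0.136
grasp_force: 30.0
```

Spring force is dropping; continue to the stop.

>>> servo_tool([
  {"offset":[0,0,0.001],"dr":[0,0,0]},
  {"offset":[0,0,0.002],"dr":[0,0,0]},
  {"offset":[0,0,0.002],"dr":[0,0,0]},
  {"offset":[0,0,0.002],"dr":[0,0,0]},
])

```text
time_s: 11.03
position: [0.4733, 0.2035, 0.1227]
tcp_rot: [[-0.155, 0.988, 0.001], [0.988, 0.155, 0.001], [0.001, 0.001, -1.0]]
force: [0.9, -0.9, -3.1]
opening: 0.138
grasp_force: 30.0
```

>>> servo_tool([
  {"offset":[0,0,0.001],"dr":[0,0,0]},
  {"offset":[0,0,0.002],"dr":[0,0,0]},
  {"offset":[0,0,0.002],"dr":[0,0,0]},
  {"offset":[0,0,0.002],"dr":[0,0,0]},
])

```text
time_s: 11.37
position: [0.4734, 0.2035, 0.121]
tcp_rot: [[-0.155, 0.988, 0.002], [0.988, 0.155, 0.001], [0.001, 0.002, -1.0]]
force: [-0.7, -0.3, 0.1]
opening: 0.136
grasp_force: 30.0
```

>>> servo_tool([
  {"offset":[0,0,0.001],"dr":[0,0,0]},
  {"offset":[0,0,0.001],"dr":[0,0,0]},
  {"offset":[0,0,0.001],"dr":[0,0,0]},
])

```text
time_s: 11.62
position: [0.4735, 0.2035, 0.1206]
tcp_rot: [[-0.155, 0.988, 0.002], [0.988, 0.155, 0.001], [0.001, 0.002, -1.0]]
force: [-1.5, -0.7, 5.5]
opening: 0.139
grasp_force: 30.0
```

Hard stop reached. Ease back, open, and retreat upward and away.

>>> servo_tool([
  {"offset":[0,0,-0.001],"dr":[0,0,0]},
  {"offset":[0,0,-0.001],"dr":[0,0,0]},
])

```text
time_s: 11.78
position: [0.4734, 0.2035, 0.121]
tcp_rot: [[-0.155, 0.988, 0.002], [0.988, 0.155, 0.001], [0.001, 0.002, -1.0]]
force: [-0.6, 0.8, -0.3]
opening: 0.136
grasp_force: 30.0
```

>>> servo_tool([
  {"offset":[0,0,0],"dr":[0,0,0]},
  {"offset":[0,0,0],"dr":[0,0,0]},
  {"offset":[0,0,0],"dr":[0,0,0]},
  {"offset":[0,0,0],"dr":[0,0,0]},
  {"offset":[0,0,0],"dr":[0,0,0]},
  {"offset":[0,0,0],"dr":[0,0,0]},
  {"offset":[0,0,0],"dr":[0,0,0]},
  {"offset":[0,0,0],"dr":[0,0,0]},
  {"offset":[0,0,0],"dr":[0,0,0]},
  {"offset":[0,0,0],"dr":[0,0,0]},
  {"offset":[0,0,0],"dr":[0,0,0]},
  {"offset":[0,0,0],"dr":[0,0,0]},
], gripper=-0.1)

```text
time_s: 12.78
position: [0.4735, 0.2032, 0.1208]
tcp_rot: [[-0.155, 0.988, 0.002], [0.988, 0.155, 0.001], [0.0, 0.002, -1.0]]
force: [-0.0, -0.0, -0.4]
opening: 0.547
grasp_force: 0.0
```

>>> servo_tool([
  {"offset":[0,0,-0.01],"dr":[0,0,0]},
  {"offset":[0,0,-0.03],"dr":[0,0,0]},
  {"offset":[0,0,-0.06],"dr":[0,0,0]},
  {"offset":[0,0,-0.09],"dr":[0,0,0]},
  {"offset":[-0.03,0,-0.12],"dr":[0,0,0]},
  {"offset":[-0.06,0,-0.15],"dr":[0,0,0]},
  {"offset":[-0.1,0,-0.15],"dr":[0,0,0]},
  {"offset":[-0.1,0,-0.15],"dr":[0,0,0]},
  {"offset":[-0.1,0,-0.15],"dr":[0,0,0]},
  {"offset":[-0.1,0,-0.15],"dr":[0,0,0]},
])

```text
time_s: 13.62
position: [0.4881, 0.1043, 0.2709]
tcp_rot: [[-0.154, 0.988, 0.001], [0.988, 0.154, 0.001], [0.001, 0.001, -1.0]]
force: [1.1, -0.6, 0.1]
opening: 0.551
grasp_force: 0.0
```

Run:
```python
from h import *
a=cap('wrist','w5');b=cap('scene')
s=cv2.resize(b['color'][80:230,250:370,::-1],None,fx=2.56,fy=2.56,interpolation=cv2.INTER_CUBIC)
w=cv2.imread('pics/w5.png')[:,:,:];w=cv2.resize(w,(480,360))
s=cv2.resize(s,(288,360));cv2.imwrite('pics/fin.png',np.hstack([w,s]))
```

```text
(no output)
```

View pics/fin.png

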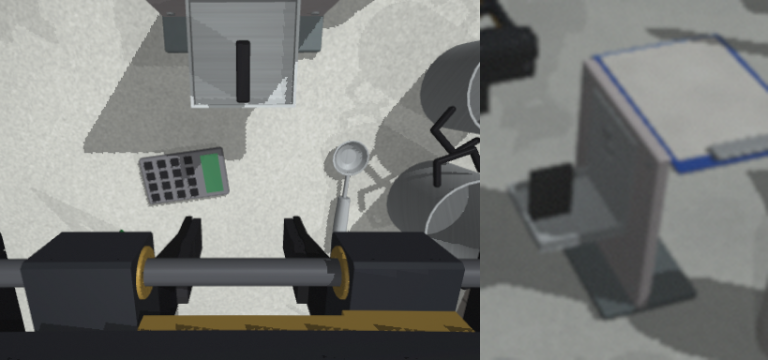

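The caddy hangs level and upright on the board (tray at about (240,50) in the left half, (570,205) in the right), and the gripper is clear.

```bash
python3 -c "
from rig import ticket
print(ticket.hand_in())"
```

```text
the job is handed in; nothing more can be done
None
```

The caddy hangs on the stud, slid down to its hard stop; the push-back from the catch fell to almost nothing near the end of the slide, so it should have popped out. I let go, backed the gripper clear and handed the job in at about 14 s; the hand-in did not report a verdict.

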